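# Run down the lid screw of a tipped pressure vessel with an indexing clamp lever

## Robot

A 6-joint arm with a two-finger parallel gripper is mounted at the origin on a cart in front of the work surface, level with it; the furniture and walls round the work are solid. World frame = base frame: x ahead of the robot, y to its left, z up, the work surface at z = 0. Lengths are in mm, angles in degrees, forces in N, time in s.
With the tool pointing down it reaches from about 350 to 850 mm from the base axis. Payload 8.1 kg.
Tool frame: the origin (TCP) lies between the finger pads; the fingertips stand r.nose_length ahead of it and the grasp point (between the pads) lies 3 mm ahead of it (r.nose_length is the distance from the TCP to the fingertips, in mm); x points along the fingers, y is the direction in which the jaws open and shut, and the axes are right-handed (so a half turn about x gives the same grasp; the last joint's range is limited). The gripper opens to 85 mm and grips with 20 to 120 N. Pads are 22 mm wide; open, the fingers measure 114 mm over their backs; the gripper's body (76 mm by 85 mm) begins 54 mm behind the grasp point. The pads swing forward as they close: fully open they stand 13 mm farther back than shut.
Start: joints at [-67.976, 7.471, 85.268, -0, 87.261, -4.893], TCP at [271.644, -534.99, 253.292] pointing down, gripper open.
Joint ranges: [-169.43, 169.43], [-51.17, 129.36], [1.28, 143.12], [-76.62, 256.62], [0, 156.53], [-152.29, 152.29]. Speed limits (degrees/s): [136.94, 136.94, 159.86, 180, 180, 180].

## Interface

Orientations are given as [roll, pitch, yaw] about the fixed x, y, z axes, in that order (R = Rz(yaw) Ry(pitch) Rx(roll)).
In Python, from bench import sense, optics, order, r gives the robot as it stands.
- The arm moves only by the tool carry_out, never from a script. Its argument "commands" is one flat list of numbers, 7 for each row, row after row: the shift along the tool's x, y, z in m, then the turn, a rotation vector about the tool's x, y, z in degrees, then the closure, from -1 (fully open) to 1 (shut), so that 0 is half open. A call has 1 to 12 rows; each row is the pose to reach, as a shift and turn from the pose measured when the call began, along the tool's axes at that moment; what a row does not reach only later rows make up. A row lasts 1/8 s, in which the tool goes at most 62.5 mm and 10.7 degrees, less where a joint would pass 70% of its speed; a pose out of reach is approached as far as the arm can. A call with a gripper value outside its range is refused whole. The fingers move at their own pace and stop on an object; "grip_force" is the grip in N (left out, the last holds). Time passes only in rows, so rows that repeat a pose let the fingers close. It gives the time, the measured TCP pose, the force and the opening at its end, in the units of the state.
- sense(): the state, without advancing time (a new reading comes with each control period).
- optics.snapshot(name): name is "scene" or "top"; returns (picture, depth): 420x560x3 uint8, red, green, blue; 420x560 float32, mm along the optical axis (not along the pixel's ray), 0 where there is no reading.
- optics.calibration(name): a dict with "mtx" (3x3 intrinsics, pixels), "k1" (the pictures are not rectified: a ray, as slopes to the right and down, at radius r is drawn at 1 + k1 r^2 times it, then the intrinsics apply), "extrinsics" (4x4, takes a point from camera to world coordinates). Camera axes: x right, y up, looking along -z (the intrinsics and any distortion apply to the point x, -y, -z); pixel columns grow to the right and rows downward; lengths in mm; the calibration is good to about 2 mm. A picture is of the moment at which its call begins. calibration takes no time and is no camera call.
- order.hand_in(): hands the job in, once; it reports no verdict.
The state is a dict: "time": time; "joint_pos": joint angles; "qd": joint speeds; "joint_efforts": joint torques, N m; "tool_pos": TCP position; "tcp_rot": TCP orientation; "ft_force": force on the tool from outside, world axes, zero at the start; "wrist_torque": the same for the moment, N m; "finger_gap": finger opening in mm.
Only numpy, scipy, OpenCV 4.12 (cv2) and the standard library are available. Lean on these libraries where they do the work, as an engineer would, in place of code of your own. Each camera call takes 0.05 s, during which the arm holds its last target. There are 200 camera calls.

## Task

The lid of the small pressure vessel in the tilting stand is only loosely closed: tighten the screw in its blue bridge clockwise, fully home, with the orange clamping lever. The valves on the lid leave the lever no room for a full turn, so work it in short strokes: turn it clockwise, lift it off its teeth to swing it back, lower it in again and turn on. Leave the screw tight and the lever down in its teeth, let go, and do not disturb the tube rack, the red-lidded box, the timer or the spanner.

Things in the scene. Friction and masses are not known exactly. Their poses are not given: they have to be found in the camera images.
- screw_axis (a point): fixed point on the screw's axis, in the air over the lever's hub, level (along the axis) with the middle of the lever's grip when screw is 0. z = the screw's axis, up out of the lid, leaning 38 degrees from vertical towards the operator (the robot's side); y = along the blue bridge bar, to the operator's left; x = away from the operator, up the slope
- stand: grey stand, base 190 x 190 x 13 mm, fixed to the worktop, place and yaw vary; origin under the pivots, x away from the operator. It holds, tipped, a stainless vessel (100 mm across, lid 136 mm) with a blue bridge bar over the lid and the screw through the bar
- gauge (a point): centre of the face of the round pressure gauge, 79 mm across, 27 mm thick, 64 mm out along the screw's axis from screw_axis, facing the operator. It hangs over the lever, so a tool straight down over the grip meets it: come in along the screw's axis
- valve_left (a point): top of the valve with the black knob, 20 mm across, 55 mm from the screw's axis, standing along it; stops the lever clockwise. It reaches 15 mm higher along the axis than the grip
- valve_right (a point): top of the steel relief valve with red cap, 20 mm across, 55 mm from the screw's axis, standing along it; stops the lever anticlockwise. It reaches 15 mm higher along the axis than the grip
- lever_grip (a point): middle of the grip of the orange lever: a bar 56 mm long, 16 wide, 18 high, its middle 104 mm from the screw's axis. x = along the lever towards the axis, y = across the bar (close the fingers along it), z = along the screw's axis, outwards. Free air: 80 mm below, 40 mm each side. It sinks 1.27 mm per radian as the screw goes in
- lever (a joint): angle of the lever on the vessel, rad: 0 = pointing straight down the slope (-x of screw_axis), positive = clockwise seen from outside along the axis (towards +y of screw_axis). The valves stop it at -0.73 and +0.73
- lift (a joint): lever's height off its seat along the axis, m: 0 down, 0.014 top; spring 3 to 6 N presses it down. Below about 0.006 its dogs stand between the screw's 12 teeth (30 degrees apart, 4 degrees play) and turn it both ways; from 0.009 up it swings free. Lowered onto a tooth, it slips off to one side or drops in when turned a little
- screw (a joint): angle of the screw, rad: grows clockwise, as it is tightened; 2.8 = fully home against a solid stop; starts between 0.3 and 0.9. Turning it takes 0.35 N m (about 3.5 N at the grip); it stays where it is left
- tube_rack: blue rack with test tubes, 50 x 150 x 104 mm, bystander, origin at the centre of its underside
- ferrule_box: small clear box with a red lid, 55 x 78 x 23 mm, bystander, origin at the centre of its underside
- timer: white kitchen-type timer, 58 x 68 x 18 mm, bystander, origin at the centre of its underside
- spanner_12: open-ended spanner, 154 mm, lying on the worktop in front of the stand, bystander, origin at the centre of its underside

How it is judged (in metres and radians):
At the end, for the whole second after the job is handed in: the screw stands within 0.1 rad of its stop (joint above 2.7 of 2.8), the lever is down in its teeth (lift below 3 mm), at rest and released (value of joint screw above 2.7 rad and value of joint lift below 0.003 m and velocity of joint lever between -0.05 and 0.05 rad/s); the robot touches nothing.
It fails at once if the tube rack, the red-lidded box, the timer or the spanner is moved more than 30 mm (distance of any of tube_rack, ferrule_box, timer, spanner_12 from where it was at the start of the episode above 0.03 m).
It fails at once if the tube rack is tipped (angle between tube_rack's own z axis and vertical above 0.4 rad).
It also fails if it takes over 61 s, if anything falls off the work surface, if the arm or the gripper's body presses on something with over 40 N, if the wrist force passes 120 N, or if a joint passes its speed limit or range.

## Working session

There is one attempt and no reset: what is moved stays moved. The work goes in short steps, Python scripts to look and compute and a tool call to move; the robot and the scene stay as the last step left them, time stands still between calls to the robot, and variables do not carry over. Pictures are saved under pics/ and viewed, about 8 in all and at most 12, crops included, and the job is handed in when it is done.

Besides the shell and the picture viewer there is one more tool, called as a command line: name --argument value ..., lists and objects as JSON in quotes. carry_out: Moves the arm, as the interface text tells. Its arguments: {"type":"object","properties":{"commands":{"type":"array","items":{"type":"number"}},"grip_force":{"type":"number"}},"required":["commands"]}

```bash
ls; mkdir -p pics; cat > h.py <<'E'
import numpy as np, cv2
from scipy.spatial.transform import Rotation as R
from bench import sense, optics, order, r
def cloud(n):
    p,d=optics.snapshot(n); c=optics.calibration(n); K=np.array(c["mtx"]); k1=c["k1"]; E=np.array(c["extrinsics"])
    v,u=np.mgrid[0:420,0:560].astype(float)
    x=(u-K[0,2])/K[0,0]; y=(v-K[1,2])/K[1,1]
    xd,yd=x.copy(),y.copy()
    for _ in range(8):
        s=1+k1*(x*x+y*y); x=xd/s; y=yd/s
    P=np.stack([x*d,-y*d,-d,np.ones_like(d)],-1)@E.T
    return p,d,P[...,:3]
E
python3 - <<'E'
from h import *
print(sense(), r.nose_length)
for n in("scene","top"):
    p,d,P=cloud(n); np.savez(n+"0.npz",p=p,d=d,P=P)
    cv2.imwrite(f"pics/{n}0.png",p[...,::-1]); print(n,np.array(optics.calibration(n)["extrinsics"]).round(2).tolist(),(d>0).mean())
E
```

```text
pics
{'time': 0.0, 'joint_pos': array([-6.79763496e+01,  7.51543407e+00,  8.53297987e+01,  5.68402604e-04,
        8.72605623e+01, -4.89111627e+00]), 'qd': array([ 0.03692763,  0.00567196, -0.01724505,  0.00280973,  0.03001183,
        0.01378119]), 'joint_efforts': array([ 3.22886926e-04, -5.69395101e+01, -5.00546801e+01, -1.96686638e-04,
        1.45080415e-02,  1.02734589e-05]), 'tool_pos': array([ 271.44922903, -534.51647829,  252.23600834]), 'tcp_rot': array([-95.1985657 ,  89.89420342, 111.71617326]), 'ft_force': array([-0.56549024, -0.4736163 ,  0.06474529]), 'wrist_torque': array([-0.02598837, -0.03106532,  0.00012534]), 'finger_gap': 85.65733189273158} 22.0
scene [[0.88, 0.35, -0.32, 168.13], [-0.47, 0.63, -0.61, -875.83], [-0.01, 0.69, 0.72, 1092.28], [0.0, 0.0, 0.0, 1.0]] 0.99578231292517
top [[0.11, 0.97, -0.2, 332.79], [-0.99, 0.11, -0.02, -87.93], [0.01, 0.2, 0.98, 1252.16], [0.0, 0.0, 0.0, 1.0]] 0.9960076530612245
```

View pics/scene0.png

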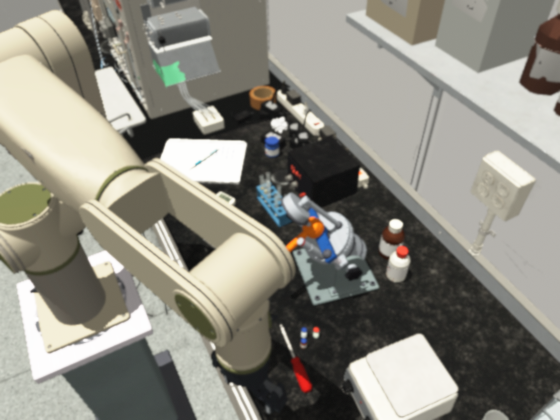

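View pics/top0.png

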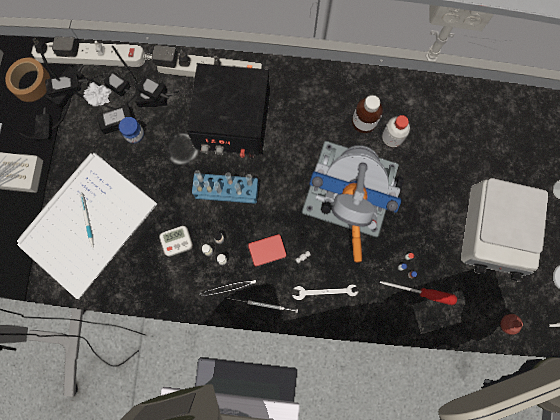

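The stand is at about (350,190) in the top view, with the orange grip at (357,243) and the gauge at (352,203). The blue bar runs from (312,180) to (398,205).

```bash
python3 - <<'E'
from h import *
for n,(a,b,c,dd) in(("top",(130,275,290,420)),("scene",(170,310,270,390))):
    z=np.load(n+"0.npz");p,P=z["p"],z["P"]
    cv2.imwrite(f"pics/{n}c.png",cv2.resize(p[a:b,c:dd,::-1],None,fx=5,fy=5,interpolation=cv2.INTER_CUBIC)[:600])
    h=cv2.cvtColor(p,cv2.COLOR_RGB2HSV); W=np.zeros(h.shape[:2],bool); W[a:b,c:dd]=1
    for nm,m in(("orange",(h[...,0]>5)&(h[...,0]<20)&(h[...,1]>170)&(h[...,2]>110)&W),("blue",(h[...,0]>100)&(h[...,0]<120)&(h[...,1]>150)&W)):
        k,l,s,ce=cv2.connectedComponentsWithStats(m.astype(np.uint8))
        for i in range(1,k):
            if s[i,4]<25: continue
            Q=P[l==i]; e=np.linalg.svd(Q-Q.mean(0),full_matrices=False)[2]
            t=(Q-np.median(Q,0))@e[0]
            print(n,nm,s[i],"med",np.median(Q,0).round(1),"dir",e[0].round(3),"len",np.percentile(t,[1,99]).round(1),"normal",e[2].round(2))
E
```

```text
top orange [343 183  13  11  96] med [ 600.3 -204.9  227.9] dir [-0.255  0.109  0.961] len [-19.8 106.1] normal [-0.75 -0.65 -0.13]
top orange [352 226  10  36 269] med [ 500.5 -233.8  181.4] dir [-0.125  0.13   0.984] len [-189.4   15.7] normal [-0.18  0.97 -0.15]
top blue [310 172  42  22 371] med [ 617.1 -169.   197.6] dir [-0.231 -0.972 -0.033] len [-41.9  31.2] normal [ 0.59 -0.11 -0.8 ]
top blue [366 188  35  24 351] med [ 596.3 -271.2  197.3] dir [-0.234  0.174  0.957] len [-11.6   8.6] normal [ 0.95 -0.17  0.26]
scene orange [286 218  38  34 391] med [ 581.9 -227.9  214.3] dir [-0.3   -0.564  0.77 ] len [-262.   14.] normal [ 0.23 -0.83 -0.52]
scene blue [309 209   8   7  35] med [ 623.2 -163.3  200.7] dir [-0.37  -0.581  0.725] len [-10.7 815.8] normal [0.82 0.16 0.55]
scene blue [317 230  19  32 218] med [ 596.2 -267.1  197.9] dir [-0.23  -0.973 -0.015] len [-40.3  45.5] normal [-0.5   0.1   0.86]
```

View pics/topc.png

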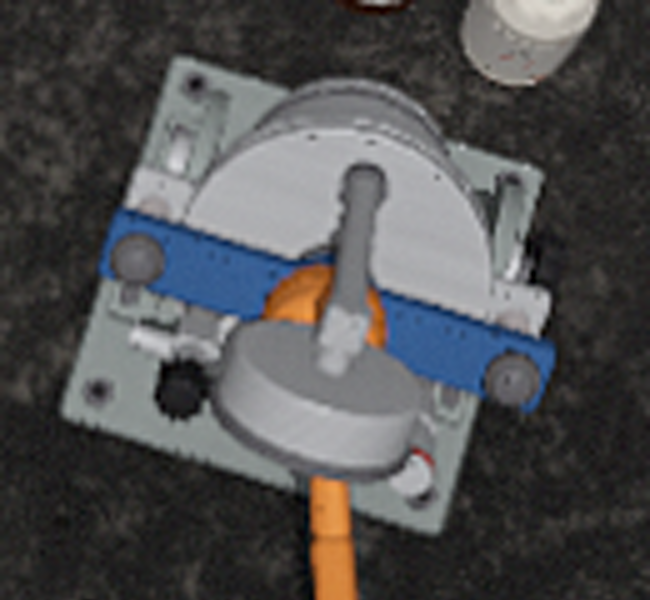

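```bash
cat >> h.py <<'E'
psi=np.deg2rad(-13.5)
S=R.from_euler('zy',[psi,-np.deg2rad(38)]).as_matrix()  # columns x,y,z of screw frame
E
python3 - <<'E'
from h import *
print([a for a in dir(r) if a[0]!='_'], S.round(3).tolist())
T=R.from_euler('xyz',sense()["tcp_rot"],degrees=True).as_matrix(); print("tool cols",T.round(3).tolist())
z=np.load("top0.npz");p,P,d=z["p"],z["P"],z["d"]
h=cv2.cvtColor(p,cv2.COLOR_RGB2HSV).astype(int); Q=P@S
v,u=np.mgrid[0:420,0:560]
def rep(nm,m):
    q=Q[m]; print(nm,m.sum(),"S med",np.median(q,0).round(1),"5%",np.percentile(q,5,0).round(1),"95%",np.percentile(q,95,0).round(1),"world med",np.median(P[m],0).round(1))
W=(u>290)&(u<420)&(v>130)&(v<275)
org=(h[...,0]>5)&(h[...,0]<20)&(h[...,1]>170)&(h[...,2]>110)&W&(P[...,2]>120)
rep("hub",org&(v<200)); 
g=org&(v>=222); rep("grip",g)
q=Q[g]; # y centre per x bin
for lo in np.arange(q[:,0].min(),q[:,0].max(),10):
    s=q[(q[:,0]>=lo)&(q[:,0]<lo+10)]
    if len(s)>5: print(round(lo+5,1),"y",np.percentile(s[:,1],[3,50,97]).round(1),"z",np.median(s[:,2]).round(1),len(s))
bl=(h[...,0]>100)&(h[...,0]<120)&(h[...,1]>150)&W
rep("bar",bl); print("bar y ends",np.percentile(Q[bl][:,1],[.5,99.5]), "x",np.percentile(Q[bl][:,0],[2,98]))
rep("red",W&((h[...,0]<5)|(h[...,0]>174))&(h[...,1]>120)&(v>215))
rep("black",W&(abs(u-326)<5)&(abs(v-208)<5)&(h[...,2]<50)&(P[...,2]>60))
gau=W&(abs(u-354)<14)&(abs(v-204)<5); rep("gaugetop",gau)
A=np.c_[Q[gau][:,:2],np.ones(gau.sum())]; print("plane z=ax+by+c in S",np.linalg.lstsq(A,Q[gau][:,2],rcond=None)[0])
gg=W&(Q[...,2]>Q[g][:,2].mean()+35)&(h[...,1]<60)&(v>190); rep("gauge all",gg); print(np.percentile(Q[gg],[1,99],axis=0),np.percentile(P[gg],[1,99],axis=0))
E
```

```text
['PlanningError', 'nose_length'] [[0.766, 0.184, -0.616], [-0.233, 0.972, 0.0], [0.599, 0.144, 0.788]]
tool cols [[-0.001, 0.453, -0.892], [0.002, -0.892, -0.453], [-1.0, -0.002, -0.0]]
hub 117 S med [ 644.5  -57.6 -190.8] 5% [ 635.3  -90.7 -205.3] 95% [ 652.1  -47.4 -181.7] world med [ 599.4 -206.7  226. ]
grip 233 S med [ 545.4 -108.4 -161.4] 5% [ 516.2 -123.9 -171.3] 95% [ 576.1  -93.  -156.7] world med [ 497.4 -232.6  184.7]
515.1 y [-129.7 -121.  -114.3] z -159.1 28
525.1 y [-125.4 -117.8 -109.8] z -159.0 34
535.1 y [-121.9 -114.2 -107. ] z -160.2 32
545.1 y [-117.4 -108.2  -99.5] z -160.5 39
555.1 y [-110.  -103.   -97.1] z -161.8 42
565.1 y [-106.6  -98.5  -93.1] z -165.7 29
575.1 y [-102.3  -93.6  -88.8] z -169.6 28
bar 735 S med [ 634.9  -52.8 -220.9] 5% [ 615.5 -159.3 -231.1] 95% [ 648.4   12.1 -208.1] world med [ 606.5 -201.2  197.3]
bar y ends [-260.18976656   19.05887948] x [611.42380162 649.67237704]
red 29 S med [ 498.8 -272.1 -289.5] 5% [ 484.4 -290.1 -319.6] 95% [ 613.6 -117.9 -152.9] world med [ 511.7 -381.8   31.5]
black 74 S med [ 601.3  -20.7 -164.1] 5% [ 592.7  -28.1 -172.3] 95% [ 607.9  -13.6 -160. ] world med [ 557.5 -160.5  227. ]
gaugetop 243 S med [655.8 -53.5 -97.8] 5% [ 651.8  -78.2 -121.7] 95% [661.3 -31.3 -79.3] world med [ 552.7 -205.2  308.8]
plane z=ax+by+c in S [ -0.40174566   0.47819652 191.69413423]
gauge all 1081 S med [653.3 -52.9 -84.3] 5% [ 631.6  -86.4 -117.5] 95% [680.  -22.3 -68.2] world med [ 539.2 -204.3  313.5]
[[ 628.75134167  -91.54945014 -124.47337428]
 [1025.13049613  155.68801863  781.82530115]] [[ 332.79414734 -240.9729947   285.63505875]
 [ 574.00898727  -87.92561539 1252.15783207]]
```

The Euler order in S is wrong: it should be intrinsic ZY. I'll fix it and redo the fit.

```bash
sed -i "s/from_euler('zy'/from_euler('ZY'/" h.py
cat >> h.py <<'E'
def lever_pose(axis,th,rho=104,up=0.):   # axis: S-frame point (x,y,z of grip middle); th lever angle, B-type grasp
    c,s=np.cos(th),np.sin(th)
    pS=np.array(axis)+[-rho*c,rho*s,up]
    xl=S@[c,-s,0]; zl=S[:,2]; yl=np.cross(zl,xl)
    return S@pS, np.c_[-zl,-yl,-xl]
def go(p,Rt):  # shift, turn (tool axes) to place the grasp point (3 mm ahead of TCP) at p
    s=sense(); T=R.from_euler('xyz',s["tcp_rot"],degrees=True).as_matrix()
    tcp=p-3*Rt[:,0]
    print("shift m",(T.T@(tcp-s["tool_pos"])/1000).round(4).tolist(),"turn",R.from_matrix(T.T@Rt).as_rotvec(degrees=True).round(1).tolist(),"tcp target",tcp.round(1))
E
python3 - <<'E'
from h import *
z=np.load("top0.npz");p,P,d=z["p"],z["P"],z["d"]
h=cv2.cvtColor(p,cv2.COLOR_RGB2HSV).astype(int); Q=P@S
v,u=np.mgrid[0:420,0:560]
def rep(nm,m):
    q=Q[m]; print(nm,m.sum(),"med",np.median(q,0).round(1),"5%",np.percentile(q,5,0).round(1),"95%",np.percentile(q,95,0).round(1))
W=(u>290)&(u<420)&(v>130)&(v<275)
org=(h[...,0]>5)&(h[...,0]<20)&(h[...,1]>170)&(h[...,2]>110)&W&(P[...,2]>120)
rep("hub",org&(v<200)); g=org&(v>=222); rep("grip",g); q=Q[g]
for lo in np.arange(q[:,0].min(),q[:,0].max(),10):
    s=q[(q[:,0]>=lo)&(q[:,0]<lo+10)]
    if len(s)>5: print(round(lo+5,1),"y",np.percentile(s[:,1],[3,50,97]).round(1),"z",np.median(s[:,2]).round(1),len(s))
bl=(h[...,0]>100)&(h[...,0]<120)&(h[...,1]>150)&W; rep("bar",bl)
b=Q[bl]; b=b[b[:,2]>np.median(b[:,2])-6]; print("bar y",np.percentile(b[:,1],[2,98]),"slope",np.polyfit(b[:,1],b[:,0],1))
rep("black",W&(abs(u-326)<5)&(abs(v-208)<5)&(h[...,2]<50)&(P[...,2]>60))
rep("red",W&((h[...,0]<5)|(h[...,0]>174))&(h[...,1]>120)&(P[...,2]>120))
gg=W&(P[...,2]>270)&(P[...,2]<420)&(h[...,1]<60)&(v>180); rep("gauge",gg)
E
```

```text
hub 117 med [ 637.6  -60.2 -210.9] 5% [ 629.4  -92.7 -226.3] 95% [ 645.3  -49.5 -201.9]
grip 233 med [ 537.1 -110.3 -186.6] 5% [ 507.3 -124.7 -195. ] 95% [ 568.1  -95.  -182.2]
505.9 y [-129.  -121.6 -114.6] z -184.9 28
515.9 y [-126.2 -119.7 -112.1] z -184.6 30
525.9 y [-122.6 -115.5 -109.4] z -185.4 34
535.9 y [-118.7 -111.2 -103. ] z -185.7 36
545.9 y [-112.9 -105.8  -99. ] z -185.7 39
555.9 y [-110.1 -103.9  -94.7] z -190.0 36
565.9 y [-105.   -96.3  -91.5] z -193.2 24
575.9 y [-100.2  -97.5  -90.8] z -193.5 6
bar 735 med [ 627.7  -50.9 -239.7] 5% [ 610.3 -159.3 -247.5] 95% [ 637.6   13.6 -236. ]
bar y [-163.55175245   20.20947048] slope [4.08304801e-03 6.27284782e+02]
black 74 med [ 597.1  -25.9 -177.5] 5% [ 588.6  -33.1 -185.2] 95% [ 603.6  -18.4 -174.3]
red 3 med [ 605.3 -123.3 -178.4] 5% [ 604.1 -125.  -183. ] 95% [ 605.6 -121.1 -177.8]
gauge 1121 med [ 649.3  -71.8 -107.7] 5% [ 627.3 -103.5 -149.6] 95% [672.6 -41.7 -90.8]
```

```bash
echo "AX=[625,-72,-194.3]" >> h.py; python3 - <<'E'
from h import *
go(*lever_pose(AX,-0.40,108,110)); go(*lever_pose(AX,-0.40,108,0))
E
```

```text
shift m [-0.0067, -0.2118, -0.2794] turn [16.8, 32.5, 20.1] tcp target [ 424.7 -219.3  259.5]
shift m [0.0799, -0.1677, -0.3309] turn [16.8, 32.5, 20.1] tcp target [ 490.6 -235.1  172.8]
```

carry_out --commands '[-0.03, -0.05, -0.07, 4.2, 8.1, 5, -1, -0.04, -0.09, -0.12, 8.4, 16.2, 10, -1, -0.03, -0.13, -0.17, 12.6, 24.4, 15, -1, -0.02, -0.17, -0.225, 16.8, 32.5, 20.1, -1, -0.0067, -0.2118, -0.2794, 16.8, 32.5, 20.1, -1, -0.0067, -0.2118, -0.2794, 16.8, 32.5, 20.1, -1, -0.0067, -0.2118, -0.2794, 16.8, 32.5, 20.1, -1, -0.0067, -0.2118, -0.2794, 16.8, 32.5, 20.1, -1]' --grip_force 40

```text
time: 1.1
tool_pos: [424.9, -218.9, 259.5]
tcp_rot: [157.1, 52.0, -13.4]
ft_force: [-0.3, 0.2, -0.5]
finger_gap: 85.5
```

```bash
python3 - <<'E'
from h import *
print(sense()["joint_pos"].round(1),sense()["ft_force"])
go(*lever_pose(AX,-0.40,108,110)); go(*lever_pose(AX,-0.40,108,0))
p,d,P=cloud("scene"); cv2.imwrite("pics/s1.png",cv2.resize(p[120:330,200:460,::-1],None,fx=3,fy=2.85))
E
```

```text
[-48.4 -50.2 136.4  23.3  63.2  27.2] [-0.26598532  0.22096109 -0.4812605 ]
shift m [-0.0, 0.0004, 0.0002] turn [0.1, -0.0, 0.1] tcp target [ 424.7 -219.3  259.5]
shift m [0.11, 0.0005, 0.0003] turn [0.1, -0.0, 0.1] tcp target [ 490.6 -235.1  172.8]
```

View pics/s1.png

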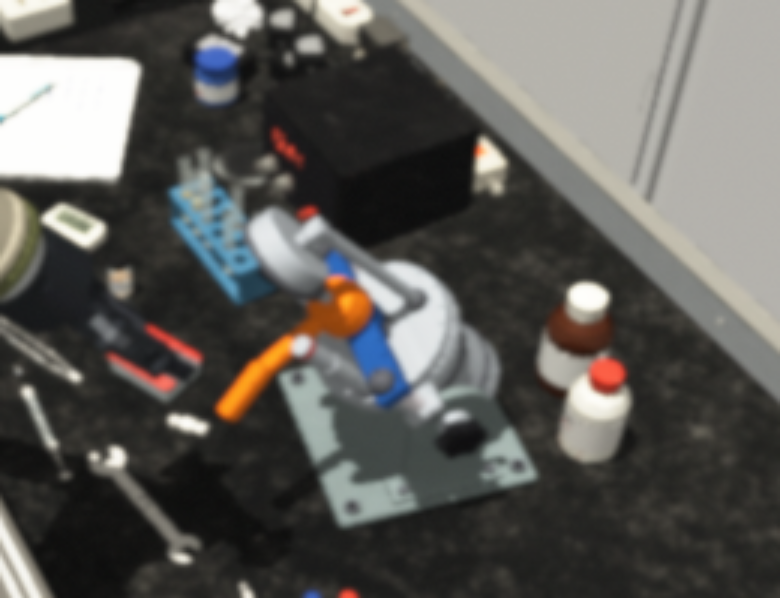

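The open gripper at about (150,350) lines up with the orange grip at (255,380). Next I go in along the axis with the jaws half closed, then grip.

carry_out --commands '[0.02, 0, 0, 0, 0, 0, -0.1, 0.045, 0, 0, 0, 0, 0, -0.1, 0.07, 0, 0, 0, 0, 0, -0.1, 0.09, 0, 0, 0, 0, 0, -0.1, 0.105, 0, 0, 0, 0, 0, -0.1, 0.11, 0, 0, 0, 0, 0, -0.1, 0.11, 0, 0, 0, 0, 0, -0.1]'

```text
time: 2.02
tool_pos: [489.8, -236.9, 172.7]
tcp_rot: [157.1, 52.0, -13.6]
ft_force: [0.2, -0.3, -0.8]
finger_gap: 46.6
```

carry_out --commands '[0, 0, 0, 0, 0, 0, 0.3, 0, 0, 0, 0, 0, 0, 0.6, 0, 0, 0, 0, 0, 0, 1, 0, 0, 0, 0, 0, 0, 1, 0, 0, 0, 0, 0, 0, 1, 0, 0, 0, 0, 0, 0, 1]'

```text
time: 2.78
tool_pos: [489.8, -236.7, 172.6]
tcp_rot: [157.1, 52.1, -13.6]
ft_force: [-3.6, 3.8, 2.4]
finger_gap: 15.7
```

```bash
python3 - <<'E'
from h import *
s=sense(); T=R.from_euler('xyz',s["tcp_rot"],degrees=True).as_matrix()
print(s["joint_pos"].round(1),"tool force",(T.T@s["ft_force"]).round(1),s["finger_gap"])
go(*lever_pose(AX,-0.40,108,0))
p,d,P=cloud("top"); cv2.imwrite("pics/t1.png",cv2.resize(p[130:275,290:420,::-1],None,fx=4,fy=4))
E
```

```text
[-42.  -30.  134.1  24.8  44.2  25.7] tool force [-4.6 -3.4  0.8] 15.698405051503329
shift m [0.0001, -0.0014, -0.0011] turn [-0.1, 0.1, -0.0] tcp target [ 490.6 -235.1  172.8]
```

View pics/t1.png

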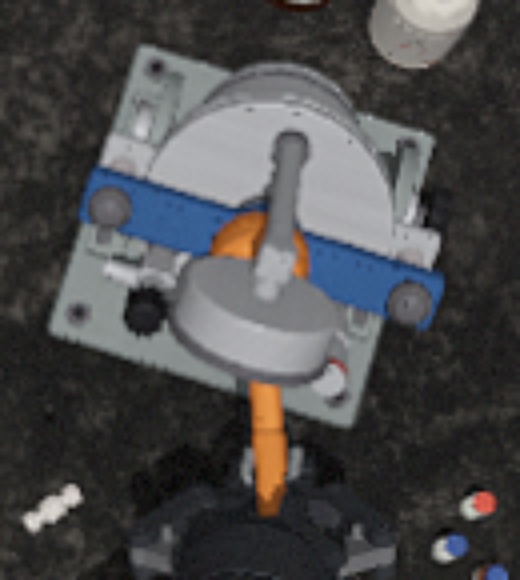

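The gap of 15.7 mm shows the bar is held. The picture shows the gripper at (265,540), well clear of the gauge at (260,330). First stroke, 30° clockwise, watching the force.

carry_out --commands '[0.0001, -0.0095, -0.0004, 5, 0, 0, 1, 0.0002, -0.0189, -0.0017, 10, 0, 0, 1, 0.0003, -0.0282, -0.0037, 15, 0, 0, 1, 0.0004, -0.0373, -0.0066, 20, 0, 0, 1, 0.0006, -0.0461, -0.0102, 25, 0, 0, 1, 0.0007, -0.0545, -0.0146, 30, 0, 0, 1, 0.0007, -0.0545, -0.0146, 30, 0, 0, 1]'

```text
time: 3.7
tool_pos: [496.7, -180.6, 166.5]
tcp_rot: [-172.8, 52.2, -13.5]
ft_force: [-15.9, 2.2, 4.7]
finger_gap: 15.8
```

```bash
cat >> h.py <<'E'
def st():
    s=sense(); T=R.from_euler('xyz',s["tcp_rot"],degrees=True).as_matrix()
    g=S.T@(s["tool_pos"]+3*T[:,0])-AX
    # lever angle from tool heading and from position
    xl=S.T@-T[:,2]; th=np.arctan2(-xl[1],xl[0]); 
    print("t",round(s["time"],2),"ang pos/rot deg",np.rad2deg([np.arctan2(g[1],-g[0]),th]).round(1),"rho",np.hypot(g[0],g[1]).round(1),"z",g[2].round(1),"Ftool",(T.T@s["ft_force"]).round(1),"M",(T.T@s["wrist_torque"]).round(2),"gap",round(s["finger_gap"],1),"j",s["joint_pos"].round(0))
E
python3 -c "
from h import *
st()"
```

```text
t 3.7 ang pos/rot deg [6.5 7.2] rho 109.4 z -0.8 Ftool [-13.6   2.8   9.5] M [ 0.05 -1.46  0.25] gap 15.8 j [-33. -34. 138.  18.  42.  68.]
```

carry_out --commands '[-0.0002, -0.0095, 0.0003, 5, 0, 0, 1, -0.0002, -0.0189, -0.0008, 10, 0, 0, 1, -0.0002, -0.0282, -0.0027, 15, 0, 0, 1, -0.0001, -0.0373, -0.0056, 20, 0, 0, 1, 0, -0.0461, -0.0092, 25, 0, 0, 1, 0, -0.0545, -0.0136, 30, 0, 0, 1, 0, -0.0545, -0.0136, 30, 0, 0, 1]'

```text
time: 4.58
tool_pos: [524.9, -133.3, 179.5]
tcp_rot: [-142.8, 52.2, -13.5]
ft_force: [-8.9, 0.6, 3.8]
finger_gap: 15.7
```

```bash
python3 - <<'E'
from h import *
st()
p,d,P=cloud("top"); cv2.imwrite("pics/t2.png",cv2.resize(p[130:275,290:420,::-1],None,fx=4,fy=4))
E
```

```text
t 4.58 ang pos/rot deg [36.5 37.3] rho 109.2 z -0.7 Ftool [-8.3  4.   2.8] M [ 0.11 -0.56  0.56] gap 15.7 j [-24. -33. 135.   9.  41. 112.]
```

View pics/t2.png

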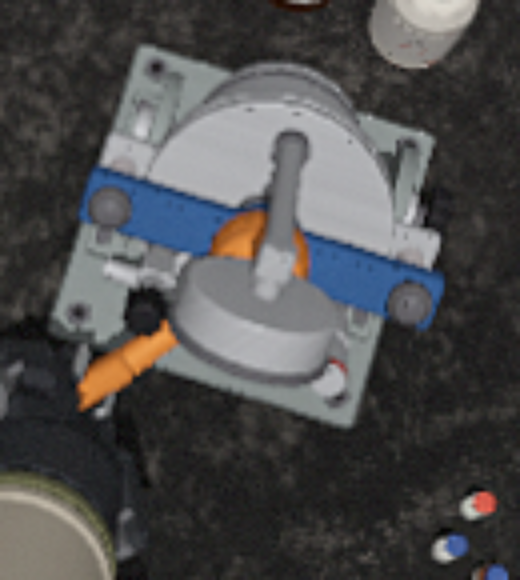

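Lever at 37°, short of the black knob (145,305). Now I lift 12 mm and swing back 62°: two teeth plus half the play.

carry_out --commands '[-0.005, 0, 0, 0, 0, 0, 1, -0.01, 0, 0, 0, 0, 0, 1, -0.0125, 0, 0, 0, 0, 0, 1, -0.0125, 0, 0, 0, 0, 0, 1]'

```text
time: 5.12
tool_pos: [517.7, -132.2, 190.0]
tcp_rot: [-142.8, 52.0, -13.6]
ft_force: [5.0, -2.8, -4.5]
finger_gap: 15.6
```

```bash
python3 -c "
from h import *
st()"
```

```text
t 5.12 ang pos/rot deg [36.5 37.3] rho 108.2 z 12.0 Ftool [ 6.9  0.3 -2.2] M [ 0.    0.06 -0.12] gap 15.6 j [-24. -36. 136.   9.  43. 112.]
```

carry_out --commands '[0, 0.0147, -0.001, -7.75, 0, 0, 1, 0, 0.0292, -0.004, -15.5, 0, 0, 1, 0, 0.0431, -0.0089, -23.25, 0, 0, 1, 0, 0.0562, -0.0156, -31, 0, 0, 1, 0, 0.0683, -0.024, -38.75, 0, 0, 1, 0, 0.0792, -0.034, -46.5, 0, 0, 1, 0, 0.0886, -0.0454, -54.25, 0, 0, 1, 0, 0.0964, -0.0579, -62, 0, 0, 1, 0, 0.0964, -0.0579, -62, 0, 0, 1]'

```text
time: 6.25
tool_pos: [482.9, -238.4, 183.2]
tcp_rot: [155.2, 52.0, -13.5]
ft_force: [11.6, 7.1, -2.1]
finger_gap: 15.4
```

```bash
python3 -c "
from h import *
st()"
```

```text
t 6.25 ang pos/rot deg [-25.6 -24.8] rho 109.1 z 12.3 Ftool [ 7.6 -6.1 -9.7] M [-0.63  1.56 -1.53] gap 15.4 j [-43. -32. 134.  25.  46.  23.]
```

carry_out --commands '[0.004, 0, -0.001, 0, 0, 0, 1, 0.008, 0, -0.0015, 0, 0, 0, 1, 0.012, 0, -0.0015, 0, 0, 0, 1, 0.0125, 0, -0.0015, 0, 0, 0, 1, 0.0125, 0, -0.0015, 0, 0, 0, 1]'

```text
time: 6.88
tool_pos: [491.0, -239.6, 173.3]
tcp_rot: [155.2, 52.1, -13.4]
ft_force: [-7.9, 4.0, -0.2]
finger_gap: 15.3
```

```bash
python3 -c "
from h import *
st()"
```

```text
t 6.88 ang pos/rot deg [-25.3 -24.8] rho 108.5 z -0.5 Ftool [-5.2 -4.8  5.4] M [-0.49 -0.67 -1.13] gap 15.3 j [-42. -29. 134.  25.  44.  23.]
```

Seated (z back at −0.5 with low force). Second stroke, 62°.

carry_out --commands '[0, -0.0117, -0.0006, 6.2, 0, 0, 1, 0.0001, -0.0233, -0.0025, 12.4, 0, 0, 1, 0.0002, -0.0346, -0.0057, 18.6, 0, 0, 1, 0.0003, -0.0455, -0.01, 24.8, 0, 0, 1, 0.0004, -0.0559, -0.0155, 31, 0, 0, 1, 0.0005, -0.0656, -0.0221, 37.2, 0, 0, 1, 0.0006, -0.0745, -0.0297, 43.4, 0, 0, 1, 0.0007, -0.0826, -0.0382, 49.6, 0, 0, 1, 0.0008, -0.0897, -0.0475, 55.8, 0, 0, 1, 0.0008, -0.0958, -0.0576, 62, 0, 0, 1, 0.0008, -0.0958, -0.0576, 62, 0, 0, 1]'

```text
time: 8.25
tool_pos: [526.1, -133.2, 179.4]
tcp_rot: [-142.6, 52.2, -13.4]
ft_force: [-14.7, 4.3, 4.3]
finger_gap: 15.3
```

```bash
python3 -c "
from h import *
st()"
```

```text
t 8.25 ang pos/rot deg [36.9 37.3] rho 108.8 z -1.4 Ftool [-12.8   5.1   8. ] M [ 0.4  -1.08  1.07] gap 15.3 j [-24. -33. 135.  10.  41. 112.]
```

carry_out --commands '[-0.005, 0, 0.001, 0, 0, 0, 1, -0.01, 0, 0.001, 0, 0, 0, 1, -0.013, 0, 0.001, 0, 0, 0, 1, -0.013, 0, 0.001, 0, 0, 0, 1]'

```text
time: 8.75
tool_pos: [518.2, -131.6, 190.0]
tcp_rot: [-142.7, 52.1, -13.5]
ft_force: [4.3, -4.0, -4.7]
finger_gap: 15.1
```

carry_out --commands '[0, 0.0147, -0.0011, -7.75, 0, 0, 1, 0, 0.0292, -0.0042, -15.5, 0, 0, 1, 0, 0.0431, -0.0092, -23.25, 0, 0, 1, 0, 0.0562, -0.016, -31, 0, 0, 1, 0, 0.0683, -0.0245, -38.75, 0, 0, 1, 0, 0.0787, -0.0346, -46.5, 0, 0, 1, 0, 0.0881, -0.0461, -54.25, 0, 0, 1, 0, 0.0959, -0.0587, -62, 0, 0, 1, 0, 0.0959, -0.0587, -62, 0, 0, 1]'

```text
time: 9.88
tool_pos: [483.5, -238.3, 182.9]
tcp_rot: [155.3, 52.1, -13.4]
ft_force: [8.8, 6.2, -3.1]
finger_gap: 15.0
```

```bash
python3 -c "
from h import *
st()"
```

```text
t 9.88 ang pos/rot deg [-25.5 -24.8] rho 108.6 z 11.7 Ftool [ 6.8 -5.8 -6.7] M [-0.65  0.94 -1.54] gap 15.0 j [-43. -32. 134.  25.  46.  24.]
```

carry_out --commands '[0.004, 0, -0.001, 0, 0, 0, 1, 0.008, 0, -0.001, 0, 0, 0, 1, 0.012, 0, -0.001, 0, 0, 0, 1, 0.013, 0, -0.001, 0, 0, 0, 1, 0.013, 0, -0.001, 0, 0, 0, 1]'

```text
time: 10.5
tool_pos: [491.6, -239.7, 172.5]
tcp_rot: [155.3, 52.2, -13.4]
ft_force: [-6.7, 5.1, -0.9]
finger_gap: 15.1
```

```bash
python3 -c "
from h import *
st()"
```

```text
t 10.5 ang pos/rot deg [-25.3 -24.8] rho 108.4 z -1.5 Ftool [-4.  -5.8  4.6] M [-0.56 -0.55 -1.19] gap 15.1 j [-42. -29. 134.  25.  44.  23.]
```

Seated again. Now turning in small increments to find the stop.

carry_out --commands '[0, -0.0057, -0.0002, 3, 0, 0, 1, 0.0001, -0.0113, -0.0006, 6, 0, 0, 1, 0.0001, -0.017, -0.0013, 9, 0, 0, 1, 0.0002, -0.0225, -0.0024, 12, 0, 0, 1, 0.0002, -0.0225, -0.0024, 12, 0, 0, 1]'

```text
time: 11.12
tool_pos: [490.7, -218.4, 168.1]
tcp_rot: [167.1, 52.2, -13.6]
ft_force: [-8.6, -1.7, 0.1]
finger_gap: 14.7
```

```bash
python3 -c "
from h import *
st()"
```

```text
t 11.12 ang pos/rot deg [-13.8 -12.8] rho 108.5 z -1.4 Ftool [-4.9  2.2  6.9] M [-0.89 -1.15  0.1 ] gap 14.7 j [-39. -32. 136.  23.  43.  39.]
```

carry_out --commands '[0, -0.0057, 0.0003, 3, 0, 0, 1, 0.0001, -0.0113, -0.0001, 6, 0, 0, 1, 0.0001, -0.017, -0.0008, 9, 0, 0, 1, 0.0002, -0.0225, -0.0019, 12, 0, 0, 1, 0.0002, -0.0225, -0.0019, 12, 0, 0, 1]'

```text
time: 11.75
tool_pos: [493.2, -198.5, 166.8]
tcp_rot: [178.7, 52.1, -14.0]
ft_force: [-1.4, 3.1, 2.7]
finger_gap: 15.3
```

```bash
python3 - <<'E'
from h import *
st()
p,d,P=cloud("top"); q,_,_=cloud("scene")
f=lambda a:cv2.resize(a[...,::-1],(400,500),interpolation=cv2.INTER_CUBIC)
cv2.imwrite("pics/t3.png",np.hstack([f(p[150:275,300:400]),f(q[190:290,260:340])]))
E
```

```text
t 11.75 ang pos/rot deg [-3.1 -0.9] rho 108.1 z -1.0 Ftool [-3.4 -2.7 -0. ] M [-0.69 -0.07 -0.7 ] gap 15.3 j [-36. -33. 137.  20.  43.  56.]
```

View pics/t3.png

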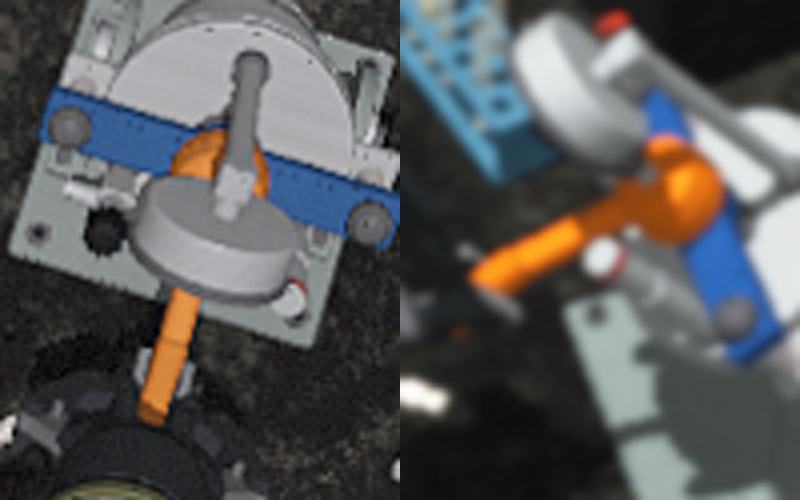

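The gripper still holds the bar near its end (150,390), and the lever is near 0°. Continuing.

carry_out --commands '[0, -0.0057, -0.0002, 3, 0, 0, 1, 0, -0.0113, -0.0006, 6, 0, 0, 1, 0, -0.017, -0.0013, 9, 0, 0, 1, 0, -0.017, -0.0013, 9, 0, 0, 1]'

```text
time: 12.35
tool_pos: [498.3, -179.9, 167.1]
tcp_rot: [-171.9, 52.2, -13.6]
ft_force: [-9.2, 6.2, 2.8]
finger_gap: 15.1
```

```bash
python3 -c "
from h import *
st()"
```

```text
t 12.35 ang pos/rot deg [7.1 8.2] rho 108.0 z -1.2 Ftool [-8.6 -2.9  7. ] M [-0.29 -1.18 -0.65] gap 15.1 j [-33. -34. 137.  18.  42.  69.]
```

The lever has turned further than the stop should allow, so I'll check whether it is really seated by comparing its height with the first image.

```bash
cat >> h.py <<'E'
def lever_h(p,P):
    h=cv2.cvtColor(p,cv2.COLOR_RGB2HSV).astype(int); Q=P@S-AX; v,u=np.mgrid[0:420,0:560]
    o=(h[...,0]>5)&(h[...,0]<20)&(h[...,1]>170)&(h[...,2]>110)&(abs(u-355)<65)&(v>130)&(v<285)&(P[...,2]>120)
    q=Q[o]; rho=np.hypot(q[:,0],q[:,1]); front=q[:,0]<-20
    for a,b in((60,75),(75,90),(90,105),(105,120),(120,135)):
        s=q[front&(rho>a)&(rho<b)]
        if len(s)>5: print((a,b),len(s),"ang",np.rad2deg(np.median(np.arctan2(s[:,1],-s[:,0]))).round(1),"z",np.percentile(s[:,2],[30,50,70]).round(1))
    s=q[(q[:,0]>-5)&(rho<30)]; print("hub",len(s),np.percentile(s[:,2],[20,50,80]).round(1))
E
python3 - <<'E'
from h import *
z=np.load("top0.npz"); lever_h(z["p"],z["P"])
p,d,P=cloud("top"); lever_h(p,P); st()
E
```

```text
(60, 75) 38 ang -22.5 z [0.4 2.1 4. ]
(75, 90) 54 ang -23.5 z [5.7 6.5 9. ]
(90, 105) 50 ang -23.8 z [ 7.8  8.8 10.3]
(105, 120) 43 ang -23.4 z [7.7 8.9 9.7]
(120, 135) 40 ang -23.2 z [ 7.9  9.5 10.9]
hub 114 [-25.7 -16.8 -10.8]
(60, 75) 44 ang 5.8 z [-2.1 -0.6  1.2]
(75, 90) 56 ang 6.9 z [3.5 5.7 6.4]
(90, 105) 54 ang 7.2 z [6.1 6.9 8. ]
(105, 120) 32 ang 5.7 z [5.8 6.8 7.8]
hub 121 [-27.7 -19.6 -13.3]
t 12.4 ang pos/rot deg [7.1 8.2] rho 108.2 z -1.2 Ftool [-7.8 -2.9  7.1] M [-0.28 -0.97 -0.66] gap 15.2 j [-33. -34. 137.  18.  42.  69.]
```

It is seated: the lever sits 2–2.8 mm lower than at the start, which fits the screw having advanced. I keep turning.

carry_out --commands '[0, -0.0095, 0.0003, 5, 0, 0, 1, 0.0001, -0.0189, -0.0008, 10, 0, 0, 1, 0.0002, -0.0281, -0.0027, 15, 0, 0, 1, 0.0002, -0.0281, -0.0027, 15, 0, 0, 1]'

```text
time: 12.9
tool_pos: [508.9, -156.3, 170.3]
tcp_rot: [-157.4, 52.3, -14.0]
ft_force: [-15.5, -11.3, 1.0]
finger_gap: 15.3
```

```bash
python3 -c "
from h import *
st()"
```

```text
t 12.9 ang pos/rot deg [20.9 23.1] rho 108.6 z -1.6 Ftool [-8.4 17.1  2.7] M [-1.21 -0.59  2.8 ] gap 15.3 j [-28. -34. 137.  13.  41.  91.]
```

carry_out --commands '[0, -0.005, 0, 2, 0, 0, 1, 0, -0.008, -0.0002, 3, 0, 0, 1, 0, -0.008, -0.0002, 3, 0, 0, 1]'

```text
time: 13.28
tool_pos: [511.4, -152.6, 171.2]
tcp_rot: [-154.9, 52.4, -14.6]
ft_force: [-20.7, -17.9, 1.9]
finger_gap: 15.7
```

```bash
python3 -c "
from h import *
st()"
```

```text
t 13.28 ang pos/rot deg [23.3 25.9] rho 108.5 z -1.9 Ftool [-11.   25.1   0.6] M [-0.98 -0.39  3.99] gap 15.7 j [-27. -34. 137.  12.  41.  96.]
```

carry_out --commands '[0, -0.005, 0, 1, 0, 0, 1, 0, -0.009, -0.0002, 2, 0, 0, 1, 0, -0.009, -0.0002, 2, 0, 0, 1]'

```text
time: 13.65
tool_pos: [515.7, -145.4, 172.7]
tcp_rot: [-152.8, 52.6, -14.6]
ft_force: [-13.8, 2.4, 3.6]
finger_gap: 15.2
```

```bash
python3 - <<'E'
from h import *
st(); p,d,P=cloud("top"); lever_h(p,P)
E
```

```text
t 13.65 ang pos/rot deg [27.8 28. ] rho 109.5 z -2.3 Ftool [-11.3   5.1   7.4] M [ 0.42 -1.11  0.8 ] gap 15.2 j [-25. -33. 136.  10.  41. 101.]
(60, 75) 37 ang 25.5 z [-2.  -0.6  0.8]
(75, 90) 60 ang 27.6 z [5.  5.7 7.4]
(90, 105) 52 ang 27.8 z [6.  7.1 7.8]
(105, 120) 15 ang 25.0 z [6.2 7.3 7.8]
hub 124 [-27.7 -19.  -13.5]
```

carry_out --commands '[0, -0.0057, -0.0002, 3, 0, 0, 1, 0, -0.0113, -0.0006, 6, 0, 0, 1, 0, -0.017, -0.0013, 9, 0, 0, 1, 0, -0.017, -0.0013, 9, 0, 0, 1]'

```text
time: 14.2
tool_pos: [526.7, -133.1, 179.1]
tcp_rot: [-143.8, 52.5, -14.6]
ft_force: [-8.4, 0.3, 4.1]
finger_gap: 15.4
```

```bash
python3 - <<'E'
from h import *
st(); p,d,P=cloud("top"); lever_h(p,P)
E
```

```text
t 14.2 ang pos/rot deg [37.1 37.1] rho 108.6 z -2.0 Ftool [-8.3  3.8  2.1] M [ 0.32 -0.52  0.54] gap 15.4 j [-23. -32. 135.   8.  41. 114.]
(60, 75) 33 ang 34.8 z [-0.5  0.9  2.6]
(75, 90) 63 ang 37.6 z [4.3 5.8 7.6]
(90, 105) 49 ang 37.1 z [7.  7.8 9.1]
(105, 120) 8 ang 33.4 z [7.3 8.  8.2]
hub 123 [-29.2 -19.2 -13.4]
```

Resistance built to about 25 N near 20–23°, then gave way, so the dogs may have jumped at the stop. To test this I lift, swing to −13° (where the gap would be if the screw stopped at about 19°), and see whether it drops in.

carry_out --commands '[-0.005, 0, 0, 0, 0, 0, 1, -0.01, 0, 0, 0, 0, 0, 1, -0.013, 0, 0, 0, 0, 0, 1, -0.013, 0, 0, 0, 0, 0, 1]'

```text
time: 14.75
tool_pos: [519.2, -131.8, 190.1]
tcp_rot: [-143.8, 52.4, -14.6]
ft_force: [3.5, -5.5, -4.0]
finger_gap: 15.2
```

carry_out --commands '[0, 0.0135, -0.0008, -7.15, 0, 0, 1, 0, 0.0268, -0.0034, -14.3, 0, 0, 1, 0, 0.0396, -0.0075, -21.4, 0, 0, 1, 0, 0.052, -0.0133, -28.6, 0, 0, 1, 0, 0.0634, -0.0208, -35.7, 0, 0, 1, 0, 0.0739, -0.0295, -42.9, 0, 0, 1, 0, 0.0832, -0.0393, -50, 0, 0, 1, 0, 0.0832, -0.0393, -50, 0, 0, 1]'

```text
time: 15.75
tool_pos: [483.0, -215.6, 179.4]
tcp_rot: [166.2, 52.4, -14.5]
ft_force: [7.9, 4.1, -3.4]
finger_gap: 15.5
```

```bash
python3 - <<'E'
from h import *
st(); p,d,P=cloud("top"); lever_h(p,P)
E
```

```text
t 15.75 ang pos/rot deg [-13.4 -13. ] rho 107.7 z 12.5 Ftool [ 6.8 -5.  -4.5] M [-0.48  0.45 -1.19] gap 15.5 j [-39. -35. 136.  21.  45.  41.]
(60, 75) 50 ang -13.5 z [10.3 11.9 13.2]
(75, 90) 53 ang -13.9 z [16.  17.6 19.9]
(90, 105) 56 ang -13.9 z [17.6 18.6 19.6]
(105, 120) 37 ang -13.0 z [17.4 18.8 19.4]
(120, 135) 14 ang -14.0 z [17.6 18.  18.3]
hub 84 [-16.1  -9.2  -2.3]
```

carry_out --commands '[0.004, 0, 0, 0, 0, 0, 1, 0.008, 0, 0, 0, 0, 0, 1, 0.011, 0, 0, 0, 0, 0, 1, 0.0135, 0, 0, 0, 0, 0, 1, 0.0135, 0, 0, 0, 0, 0, 1]'

```text
time: 16.42
tool_pos: [490.9, -217.8, 168.9]
tcp_rot: [166.2, 52.4, -14.6]
ft_force: [9.3, -4.1, -6.1]
finger_gap: 15.6
```

```bash
python3 - <<'E'
from h import *
st(); p,d,P=cloud("top"); lever_h(p,P)
E
```

```text
t 16.43 ang pos/rot deg [-13.5 -13. ] rho 107.8 z -0.7 Ftool [11.   2.6 -3.7] M [-0.67 -0.14  0.14] gap 15.6 j [-39. -32. 136.  21.  43.  41.]
(60, 75) 50 ang -15.2 z [-1.9 -0.7  0.6]
(75, 90) 57 ang -14.8 z [4.4 5.9 7.1]
(90, 105) 48 ang -14.3 z [6.4 6.9 7.7]
(105, 120) 36 ang -14.1 z [5.  7.  8.4]
(120, 135) 12 ang -13.0 z [4.8 6.5 7. ]
hub 120 [-27.5 -18.5 -13.1]
```

It dropped fully in at −13.5°, which supports the jump theory. Now a gentle clockwise test: the resistance should come within a few degrees.

carry_out --commands '[0.001, -0.0038, 0, 2, 0, 0, 1, 0.001, -0.0075, -0.0003, 4, 0, 0, 1, 0.001, -0.0113, -0.0006, 6, 0, 0, 1, 0.001, -0.0113, -0.0006, 6, 0, 0, 1]'

```text
time: 16.98
tool_pos: [492.3, -209.4, 167.5]
tcp_rot: [171.6, 52.3, -15.1]
ft_force: [-8.0, -14.2, -2.7]
finger_gap: 15.7
```

```bash
python3 - <<'E'
from h import *
st(); p,d,P=cloud("top"); lever_h(p,P)
E
```

```text
t 16.98 ang pos/rot deg [-9.  -7.1] rho 107.5 z -1.5 Ftool [-0.4 14.9  7.1] M [-1.2  -1.46  2.11] gap 15.7 j [-37. -33. 136.  20.  42.  49.]
(60, 75) 50 ang -10.3 z [-2.  -1.   0.2]
(75, 90) 57 ang -10.9 z [2.9 4.8 6.8]
(90, 105) 40 ang -10.4 z [5.5 6.4 7.5]
(105, 120) 36 ang -10.0 z [5.4 7.1 8.1]
(120, 135) 7 ang -9.6 z [5.1 6.2 7.4]
hub 123 [-29.7 -19.5 -12.7]
```

The stop is confirmed: about 2.8 N·m against 0.35 needed, at a tooth-consistent angle. I relax slightly within the play, open and retreat along the axis.

carry_out --commands '[0.0005, 0.001, 0, -1, 0, 0, 1, 0.0005, 0.001, 0, -1, 0, 0, 0.6, 0.0005, 0.001, 0, -1, 0, 0, 0.2, 0.0005, 0.001, 0, -1, 0, 0, -0.1, 0.0005, 0.001, 0, -1, 0, 0, -0.1, 0.0005, 0.001, 0, -1, 0, 0, -0.1]'

```text
time: 17.77
tool_pos: [492.7, -210.6, 167.7]
tcp_rot: [170.6, 52.3, -15.1]
ft_force: [1.6, -1.9, 0.7]
finger_gap: 46.9
```

carry_out --commands '[-0.015, 0, 0, 0, 0, 0, -0.1, -0.035, 0, 0, 0, 0, 0, -0.1, -0.06, 0, 0, 0, 0, 0, -0.1, -0.085, 0, 0, 0, 0, 0, -0.1, -0.1, 0, 0.01, 0, 0, 0, -0.1, -0.1, 0, 0.01, 0, 0, 0, -0.1]'

```text
time: 18.52
tool_pos: [432.5, -198.6, 240.0]
tcp_rot: [170.8, 52.6, -14.9]
ft_force: [0.2, 0.2, 0.2]
finger_gap: 47.0
```

```bash
python3 - <<'E'
from h import *
st(); p,d,P=cloud("top"); lever_h(p,P); cv2.imwrite("pics/t4.png",cv2.resize(p[120:320,150:460,::-1],None,fx=2.5,fy=2.5))
E
```

```text
t 18.52 ang pos/rot deg [-10.5  -8.1] rho 111.2 z 92.9 Ftool [-0.1 -0.2 -0.2] M [-0.   -0.22 -0.1 ] gap 47.0 j [-43. -51. 139.  19.  60.  48.]
(60, 75) 43 ang -17.1 z [-2.5 -1.5  0.5]
(75, 90) 50 ang -19.1 z [3.3 5.1 6.3]
(90, 105) 54 ang -18.7 z [4.7 5.9 7.2]
(105, 120) 48 ang -18.2 z [4.5 6.3 7.6]
(120, 135) 33 ang -18.3 z [4.2 5.4 6.8]
hub 124 [-28.9 -19.3 -12.8]
```

View pics/t4.png

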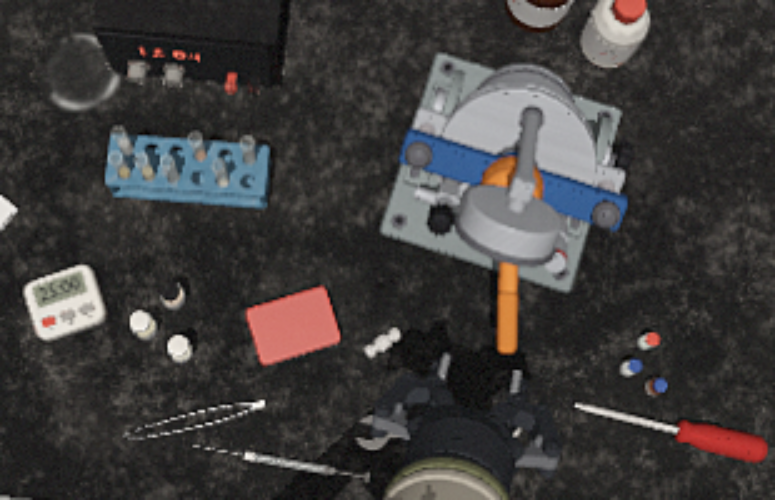

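On release the lever swung about 8° anticlockwise, to −18.5°, which is more than the play, so the screw may have backed off a few degrees. The bystanders look untouched. I'll go back in with open jaws, push the bar clockwise with one pad to the stop, back off and leave.

```bash
python3 - <<'E'
from h import *
a=np.deg2rad(-18.5)
go(*lever_pose(AX,a,110,90)); go(*lever_pose(AX,a,110,-2))
E
```

```text
shift m [0.003, 0.0154, -0.0028] turn [-10.4, 0.8, -0.7] tcp target [ 434.7 -214.3  240.7]
shift m [0.095, 0.0141, -0.0039] turn [-10.4, 0.8, -0.7] tcp target [ 489.7 -227.5  168.2]
```

carry_out --commands '[0.003, 0.0154, -0.003, -10.4, 0.8, -0.7, -0.1, 0.003, 0.0154, -0.003, -10.4, 0.8, -0.7, -0.1, 0.02, 0.0152, -0.003, -10.4, 0.8, -0.7, -0.1, 0.045, 0.0147, -0.0035, -10.4, 0.8, -0.7, -0.1, 0.07, 0.0145, -0.0035, -10.4, 0.8, -0.7, -0.1, 0.09, 0.0141, -0.004, -10.4, 0.8, -0.7, -0.1, 0.095, 0.0141, -0.004, -10.4, 0.8, -0.7, -0.1, 0.095, 0.0141, -0.004, -10.4, 0.8, -0.7, -0.1]'

```text
time: 19.58
tool_pos: [489.7, -226.9, 168.1]
tcp_rot: [161.7, 52.0, -13.5]
ft_force: [-0.1, 0.6, 0.7]
finger_gap: 46.7
```

```bash
python3 - <<'E'
from h import *
st(); p,d,P=cloud("top"); lever_h(p,P)
E
```

```text
t 19.57 ang pos/rot deg [-18.2 -18.4] rho 110.0 z -2.1 Ftool [-0.8 -0.5 -0.4] M [ 0.01 -0.28 -0.1 ] gap 46.7 j [-41. -31. 135.  24.  44.  31.]
(60, 75) 47 ang -17.4 z [-2.8 -1.3  0.7]
(75, 90) 52 ang -19.2 z [3.2 4.8 6.4]
(90, 105) 49 ang -18.2 z [4.7 6.6 7.4]
(105, 120) 48 ang -18.2 z [4.4 5.8 6.8]
(120, 135) 14 ang -18.9 z [4.3 5.  7.8]
hub 124 [-28.6 -19.2 -12.6]
```

carry_out --commands '[0, -0.0077, -0.0003, 4, 0, 0, -0.1, 0, -0.0153, -0.0011, 8, 0, 0, -0.1, 0, -0.019, -0.0017, 10, 0, 0, -0.1, 0, -0.0229, -0.0024, 12, 0, 0, -0.1, 0, -0.0266, -0.0033, 14, 0, 0, -0.1, 0, -0.0266, -0.0033, 14, 0, 0, -0.1]'

```text
time: 20.38
tool_pos: [492.0, -203.0, 167.7]
tcp_rot: [175.3, 51.8, -14.0]
ft_force: [-3.9, -11.6, -0.6]
finger_gap: 46.9
```

```bash
python3 - <<'E'
from h import *
st(); p,d,P=cloud("top"); lever_h(p,P)
E
```

```text
t 20.38 ang pos/rot deg [-5.6 -4.4] rho 107.9 z -0.3 Ftool [-0.1 12.1  2.1] M [-0.09 -0.61  1.72] gap 46.9 j [-37. -34. 137.  21.  43.  51.]
(60, 75) 42 ang -13.6 z [-1.7 -1.1  0.1]
(75, 90) 61 ang -14.6 z [3.6 4.8 6.5]
(90, 105) 48 ang -14.7 z [5.6 6.3 7.3]
(105, 120) 43 ang -14.0 z [6.  6.7 7.8]
(120, 135) 6 ang -12.0 z [3.2 4.5 5.2]
hub 120 [-27.6 -19.7 -13.3]
```

carry_out --commands '[0, -0.004, 0, 1.5, 0, 0, -0.1, 0, -0.008, -0.0002, 3, 0, 0, -0.1, 0, -0.008, -0.0002, 3, 0, 0, -0.1]'

```text
time: 20.8
tool_pos: [492.9, -198.4, 168.9]
tcp_rot: [177.8, 51.6, -14.6]
ft_force: [-6.0, -17.4, -3.0]
finger_gap: 46.9
```

```bash
python3 - <<'E'
from h import *
st(); p,d,P=cloud("top"); lever_h(p,P)
E
```

```text
t 20.8 ang pos/rot deg [-3.2 -1.4] rho 106.9 z 0.8 Ftool [ 1.5 18.2  3.7] M [-0.08 -0.97  2.91] gap 46.9 j [-36. -34. 137.  20.  42.  56.]
(60, 75) 49 ang -11.9 z [-2.2 -0.6  1.2]
(75, 90) 59 ang -12.7 z [3.4 4.9 6.3]
(90, 105) 47 ang -13.0 z [5.2 6.3 7.4]
(105, 120) 40 ang -11.7 z [5.6 6.3 7.3]
(120, 135) 6 ang -10.2 z [4.3 5.2 6.1]
hub 122 [-28.  -19.1 -13.7]
```

The stop is firm and springy: 12 N at −14.4°, 18 N at −12.5°. That accounts for most of the recoil seen at release. I back off slowly this time, then withdraw.

carry_out --commands '[0, 0.001, 0, -0.5, 0, 0, -0.1, 0, 0.003, 0, -1, 0, 0, -0.1, 0, 0.005, 0, -2, 0, 0, -0.1, 0, 0.007, 0, -3, 0, 0, -0.1, 0, 0.01, 0, -4, 0, 0, -0.1, 0, 0.015, 0, -5, 0, 0, -0.1, 0, 0.018, 0, -5, 0, 0, -0.1, 0, 0.018, 0, -5, 0, 0, -0.1]'

```text
time: 21.85
tool_pos: [488.8, -216.2, 169.4]
tcp_rot: [172.8, 51.6, -14.6]
ft_force: [0.7, -0.5, 0.3]
finger_gap: 46.8
```

```bash
python3 - <<'E'
from h import *
st(); p,d,P=cloud("top"); lever_h(p,P)
E
```

```text
t 21.85 ang pos/rot deg [-12.8  -6.3] rho 109.1 z 1.1 Ftool [ 0.2  0.4 -0.8] M [ 0.04 -0.27 -0.04] gap 46.8 j [-39. -33. 137.  22.  43.  47.]
(60, 75) 47 ang -17.4 z [-2.3 -0.8  0.3]
(75, 90) 55 ang -19.1 z [3.5 5.2 6.6]
(90, 105) 48 ang -18.2 z [4.7 6.2 6.7]
(105, 120) 50 ang -18.3 z [5.2 6.1 6.9]
(120, 135) 14 ang -17.5 z [5.8 6.9 7.3]
hub 120 [-28.2 -18.9 -14.1]
```

The lever returned to the same −18.4° and stayed there, so the screw is blocked at its stop. Withdrawing.

carry_out --commands '[-0.015, 0, 0, 0, 0, 0, -0.1, -0.035, 0, 0, 0, 0, 0, -0.1, -0.06, 0, 0, 0, 0, 0, -0.1, -0.075, 0, 0, 0, 0, 0, -0.1, -0.08, 0, 0, 0, 0, 0, -0.1, -0.08, 0, 0, 0, 0, 0, -0.1]'

```text
time: 22.65
tool_pos: [440.9, -203.5, 232.0]
tcp_rot: [172.8, 51.6, -14.6]
ft_force: [-1.2, -0.2, 0.3]
finger_gap: 47.1
```

```bash
python3 - <<'E'
from h import *
st(); p,d,P=cloud("top"); lever_h(p,P)
z=np.load("top0.npz")
f=lambda x:cv2.cvtColor(x,cv2.COLOR_RGB2GRAY).astype(int)
D=abs(f(p)-f(z["p"])); print("diff rack,timer,box,spanner",[D[a:b,c:d].mean().round(1) for a,b,c,d in((165,205,188,262),(225,260,158,195),(230,270,245,290),(280,302,290,360))])
E
```

```text
t 22.65 ang pos/rot deg [-12.2  -6.3] rho 109.3 z 80.9 Ftool [-1.   0.4  0.7] M [-0.   -0.3  -0.02] gap 47.1 j [-43. -49. 139.  21.  57.  48.]
(60, 75) 44 ang -17.3 z [-2.3 -0.9 -0.3]
(75, 90) 58 ang -19.2 z [3.  5.3 7.1]
(90, 105) 49 ang -18.1 z [4.6 5.9 7.2]
(105, 120) 46 ang -18.3 z [5.6 6.7 7.6]
(120, 135) 35 ang -18.4 z [5.8 6.9 7.5]
hub 124 [-29.1 -19.5 -13.8]
diff rack,timer,box,spanner [np.float64(3.3), np.float64(3.3), np.float64(3.2), np.float64(50.2)]
```

```bash
python3 -c "
from h import *
print(order.hand_in())"
```

```text
the job is handed in; nothing more can be done
None
```

I tightened the screw with the orange lever until it stopped turning, withdrew the gripper and handed the job in at about 23 s of the 61 s. I could not read the screw's angle directly, so "fully home" rests on the force and angle checks below.

**What I did:** I gripped the lever and made three clockwise strokes, lifting it 12–13 mm and swinging it back between them. I then lowered it in once more and tested it against the stop.

**Last checks:**
- **Screw at its stop:** With the lever down, it took about 2 N·m clockwise (18 N at the grip) without turning further, against 0.35 N·m to turn the screw. It sprang back to the same −18.4° both times I released it.
- **Lever down in its teeth:** It rests 2–3 mm lower than at the start, which fits a seated lever and a screw that has gone in.
- **Released:** The gripper was about 80 mm clear with the wrist force near zero, and the lever did not move in the last pictures.
- **Tube rack, timer and red-lidded box:** These are unchanged in the pictures.

**What failed or disagreed:**
- **Skipped tooth:** In the third stroke the resistance rose to about 25 N and then gave way, most likely the dogs jumping a tooth at the stop. I reseated the lever and tested again.
- **Stroke count:** The strokes add up to slightly more turning than the screw had left, so part of one stroke probably did not turn it. The drop in height points to a little less turning than the strokes do.
- **First release:** The lever swung back about 8°, more than its play. I pushed it back to the stop with one pad and backed off slowly; it returned to the same angle.
- **Spanner:** The arm was over it in the last picture, so I could not confirm it by image. The tool stayed well above the worktop throughout.

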